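Square the loaf mold into the corner of the pouring jig

TASK

Get the wooden loaf mold ready for pouring: push it along the counter until its long side lies flat against the fence and its end is right up against the square stop block (not the round peg). Push only on the outside of its bare wooden walls - do not lift or tip it, and keep the fingers off the green liner and the steel clips. Leave the other things on the counter where they are.

Things in the scene. Friction and masses are not known exactly. Their poses are not given: they have to be found in the camera images.
- mold: the wooden loaf mold, an open box 90 mm (its x) by 190 mm (its y, the long way) by 70 mm tall, walls 10 mm, loose on the counter, about 0.7 kg with liner and clips; slides at up to about 10 N. Origin: centre of its underside. It starts between stop block and peg, 40 to 90 mm short of the fence and within 0.3 rad of parallel to it
- liner: green silicone liner inside the mold (edge 4 mm above the walls) with four steel U-shaped spring clips astride the long walls, 74 mm either side of their middle, 18 mm wide, covering the outside above 47 mm height, sticking out 4 mm, top at 76 mm. The middle 120 mm of each long wall and both end walls are bare wood outside. Same origin and axes as the mold
- fence: straight wooden fence fixed to the counter, 24 mm thick (its x), 460 mm long (its y), 30 mm tall. Origin: centre of its underside. Its x axis points away from the robot; the face the mold must lie against is at x = -12 mm, towards the robot
- stop: square stop block, a wooden bar fixed to the counter, standing square against the robot-side face of the fence near one end (left or right varies), 90 mm long (its x, across the fence), 24 mm thick (its y, along the fence), 30 mm tall. Origin: centre of its underside, 200 mm along the fence from the fence's middle
- peg: round wooden peg fixed to the counter, 24 mm in diameter, 30 mm tall, near the other end of the fence, 200 mm from the fence's middle and 57 mm on the robot side of the fence's middle line; not the stop to use. Origin: centre of its underside
- bowl: heat-resistant clear glass bowl, 170 mm across the rim, 75 mm tall, standing on the counter; leave alone. Origin: centre of its underside.
- funnel: white plastic funnel standing mouth down, 90 mm across, 85 mm tall; leave alone. Origin: centre of its underside.
- paddle: flat beech stirring paddle lying on the counter behind the fence, 260 mm long along its own x, blade (at +x) 50 mm wide, 10 mm thick; origin on its axis, 140 mm from the handle end; leave alone. Origin: underside.
- stamp: turned dark wooden soap stamp standing upright, 48 mm across, 76 mm tall; leave alone. Origin: centre of its underside.
- oil: small amber glass bottle, 36 mm across, 85 mm tall; leave alone. Origin: centre of its underside.
- soap: cream soap bar lying flat, 55 x 80 x 26 mm; leave alone. Origin: centre of its underside.
- beaker: clear plastic beaker, 70 mm across, 85 mm tall; leave alone. Origin: centre of its underside.
Not all that is in view belongs to the job. What is shaped like the mold but purple or red is not meant. Of the things that look like the stop, the smaller one is meant.

How it is judged:
At the end, for the whole second after the job is handed in: The mold stands at rest on the counter with its long side within 4 mm of the fence face and within 2 degrees (0.035 rad) of parallel to it, and its end within 4 mm of the square stop block (x of mold in the frame of fence between -0.061 and -0.05 m and angle between the y axis of mold and the y axis of fence, either way round below 0.035 rad and y of mold in the frame of stop between -0.111 and 0.111 m and y of mold in the frame of fence between -0.15 and 0.15 m and height (world z) of mold below 0.004 m and angle between mold's own z axis and vertical below 0.04 rad and linear speed of mold below 0.01 m/s); the robot touches nothing.
It fails at once if the mold is lifted off the counter (more than 12 mm) (height (world z) of mold above 0.012 m).
It fails at once if the mold is tipped (more than 0.15 rad) (angle between mold's own z axis and vertical above 0.15 rad).
It fails at once if the fingers press on the liner or the clips (over 1 N) (contact force between the fingers and liner above 1 N).
It fails at once if another thing on the counter is moved (more than 20 mm) (distance of any of bowl, funnel, paddle, stamp, oil, soap, beaker from where it was at the start of the episode above 0.02 m).
It also fails if it takes over 58 s, if anything falls off the work surface, if the arm or the gripper's body presses on something with over 40 N, if the wrist force passes 120 N, or if a joint passes its speed limit or range.

ROBOT

A 7-joint arm with a two-finger parallel gripper is mounted at the origin on the work surface. World frame = base frame: x ahead of the robot, y to its left, z up, the work surface at z = 0. Lengths are in m, angles in rad, forces in N, time in s.
With the tool pointing down it reaches from about 0.425 to 0.875 m from the base axis. Payload 9.9 kg.
Tool frame: the origin (TCP) lies midway between the tips of the shut fingers; the grasp point (between the pads) lies 19 mm behind it (robot.tcp_to_grasp is the distance from the TCP to the grasp point, in m); z points along the fingers, y is the line along which they close (so a half turn about z gives the same grasp; the last joint's range is limited). The gripper opens to 85 mm and grips with 20 to 120 N. Pads are 22 mm wide; open, the fingers measure 114 mm over their backs; the gripper's body (76 mm by 85 mm) begins 54 mm behind the grasp point. The pads swing forward as they close: fully open they stand 13 mm farther back than shut.
Start: joints at [1.143, 0.576, 0.025, 1.437, -0.015, 1.129, -0.057], TCP at [0.228, -0.636, 0.231] pointing down, gripper open.
Joint ranges: [-2.76, 2.76], [-0.34, 2.15], [-1.52, 1.57], [0.19, 2.46], [-1.09, 4.23], [0.17, 1.99], [-2.82, 2.82]. Speed limits (rad/s): [2.22, 2.22, 3.01, 3.01, 3.14, 3.14, 3.14].

INTERFACE

Orientations are given as a 3x3 rotation matrix whose columns are the frame's x, y, z axes.
In Python, from rig import telemetry, eyes, job, robot gives the robot as it stands.
- The arm moves only by the shell command python3 -m handwheel 'ROWS'. ROWS is JSON, a list of rows, each a list of 3 entries, a list of its own where there are three numbers: the shift along the tool's x, y, z in cm, then the turn, a rotation vector about the tool's x, y, z in degrees, then the opening, from -1 (shut) to 1 (fully open). In form: [[[tx, ty, tz], [ax, ay, az], jaw], ...]. A call has exactly 5 rows; each row is the pose to reach, as a shift and turn from the pose commanded when the call began, along the tool's axes at that moment; what a row does not reach only later rows make up. A row lasts 1/12 s, in which the tool goes at most 41.7 mm and 7.16 degrees, less where a joint would pass 70% of its speed; a pose out of reach is approached as far as the arm can. A call with a gripper value outside its range is refused whole. The fingers move at their own pace and stop on an object; the grip force is fixed at half the most. Time passes only in rows, so rows that repeat a pose let the fingers close, or fill a call up. It gives the time, the measured TCP pose, the force, the opening and the grip force at its end, in the units of the state.
- telemetry.read_state(): the state, without advancing time (a new reading comes with each control period).
- eyes.get_image(name): name is "side" or "top"; returns (picture, depth): 420x560x3 uint8, red, green, blue; 420x560 float32, m along the optical axis (not along the pixel's ray), 0 where there is no reading.
- eyes.camera_model(name): a dict with "camera_matrix" (3x3 intrinsics, pixels), "camera_from_world" (4x4, takes a point from world to camera coordinates). Camera axes: x right, y down, z forward; pixel columns grow to the right and rows downward; lengths in m; the calibration is good to about 2 mm. A picture is of the moment at which its call begins. camera_model takes no time and is no camera call.
- job.job_done(): hands the job in; it is judged then, once.
The state is a dict: "time": time; "q": joint angles; "qvel": joint speeds; "joint_efforts": joint torques, N m; "tcp_pos": TCP position; "orientation": TCP orientation; "wrist_force": force on the tool from outside, world axes, zero at the start; "ft_torque": the same for the moment, N m; "opening": opening from 0.0 (shut) to 1.0 (fully open); "grasp_force": force on a finger pad.
Only numpy, scipy, OpenCV 4.12 (cv2) and the standard library are available. Lean on these libraries where they do the work, as an engineer would, in place of code of your own. Each camera call takes 0.05 s, during which the arm holds its last target. There are 200 camera calls.

## Working session

There is one attempt and no reset: what is moved stays moved. The work goes in short steps, Python scripts to look and compute and a shell command to move; the robot and the scene stay as the last step left them, time stands still between calls to the robot, and variables do not carry over. Pictures are saved under pics/ and viewed, at most 10 in all, crops included, and the job is handed in when it is done.

```bash
mkdir -p pics; ls; python3 - <<'E'
from rig import telemetry, eyes
import cv2,numpy as np
for n in("top","side"):
    p,d=eyes.get_image(n); cv2.imwrite(f"pics/{n}0.png",p[...,::-1]); np.save(n+"_d.npy",d); np.save(n+"_p.npy",p)
    m=eyes.camera_model(n); print(n,np.round(m["camera_matrix"],1).tolist(),np.round(m["camera_from_world"],3).tolist())
s=telemetry.read_state(); print(s["time"],s["tcp_pos"],np.round(s["orientation"],3),s["opening"])
E
```

```text
pics
top [[544.6, 0.0, 284.1], [0.0, 544.6, 215.4], [0.0, 0.0, 1.0]] [[-0.009, -1.0, 0.018, 0.01], [-0.992, 0.007, -0.125, 0.52], [0.125, -0.019, -0.992, 1.485], [0.0, 0.0, 0.0, 1.0]]
side [[430.0, 0.0, 283.5], [0.0, 430.0, 212.0], [0.0, 0.0, 1.0]] [[-0.998, -0.064, 0.015, 0.518], [-0.057, 0.737, -0.674, 0.037], [0.032, -0.673, -0.739, 1.126], [0.0, 0.0, 0.0, 1.0]]
0.1 [ 0.22740715 -0.63511206  0.2305094 ] [[ 0.941  0.337 -0.001]
 [ 0.337 -0.941  0.001]
 [-0.    -0.001 -1.   ]] 1.0066145677032163
```

View pics/top0.png

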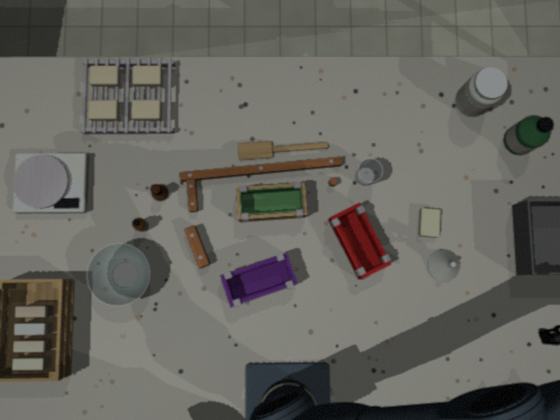

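View pics/side0.png

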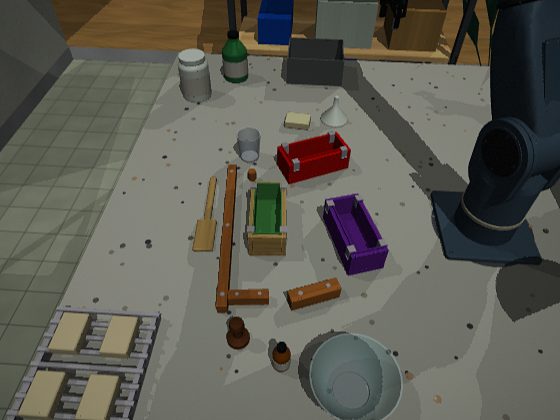

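Top view: the wooden mold with green liner is at (272,202), with lookalikes purple (258,280) and red (360,240). The fence runs (182,177)–(343,160). The stop is the small bar standing on the fence at (193,194); its lookalike, the loose bar at (197,246), does not touch the fence. The peg is at (334,182). I choose the green-lined mold and the bar at (193,194).

```bash
cat > h.py <<'E'
from rig import telemetry, eyes
import cv2,numpy as np
def cloud(n,p=None,d=None):
    if p is None: p,d=eyes.get_image(n)
    m=eyes.camera_model(n);K=np.array(m["camera_matrix"]);T=np.linalg.inv(np.array(m["camera_from_world"]))
    v,u=np.mgrid[:d.shape[0],:d.shape[1]]
    c=np.stack([(u-K[0,2])/K[0,0]*d,(v-K[1,2])/K[1,1]*d,d],-1)
    w=c@T[:3,:3].T+T[:3,3]; w[d==0]=np.nan
    return p,w
def proj(n,P):
    m=eyes.camera_model(n);c=np.array(m["camera_from_world"])@np.r_[P,1];k=np.array(m["camera_matrix"])@c[:3];return k[:2]/k[2]
def crop(p,box,f,s):
    a,b,c,e=box; cv2.imwrite(f,cv2.resize(p[b:e,a:c,::-1],None,fx=s,fy=s,interpolation=cv2.INTER_CUBIC))
E
python3 - <<'E'
from h import *
p,w=cloud("top",np.load("top_p.npy"),np.load("top_d.npy"))
print("counter z",np.nanmedian(w[120:140,60:500,2]))
hsv=cv2.cvtColor(p,cv2.COLOR_RGB2HSV)
def roi(a,b,c,e,z0,z1):
    m=np.zeros(p.shape[:2],bool);m[b:e,a:c]=1
    return m&(w[...,2]>z0)&(w[...,2]<z1)
def rect(m,name):
    P=(w[m][:,:2]*1000).astype(np.float32); r=cv2.minAreaRect(P);print(name,len(P),np.round(r[0]),np.round(r[1]),round(r[2],1),"med",np.median(P,0),"z",np.nanpercentile(w[m][:,2],[5,50,95]).round(3))
brown=(hsv[...,1]>110)
f=roi(200,150,350,185,.015,.045)&brown
rect(f,"fence"); P=w[f][:,:2]; print("fence line x=a+b*y",np.polyfit(P[:,1],P[:,0],1))
rect(roi(185,181,202,214,.015,.045)&brown,"stop")
rect(roi(325,174,343,190,.012,.045),"peg")
rect(roi(228,178,315,226,.055,.09),"mold top")
rect(roi(228,178,315,226,.02,.09),"mold")
rect(roi(180,220,212,270,.015,.08),"loose bar")
rect(roi(215,250,305,310,.03,.1),"purple")
rect(roi(322,195,396,284,.03,.1),"red")
crop(p,(170,140,350,275),"pics/crop0.png",4)
E
```

```text
counter z 7.025890216727504e-06
fence 1180 [636.  41.] [ 77. 401.] 3.9 med [655.93726   35.709866] z [0.022 0.029 0.035]
fence line x=a+b*y [-0.06747184  0.65785792]
stop 219 [579. 263.] [85. 23.] 5.9 med [579.3358  262.45142] z [0.024 0.029 0.035]
peg 63 [ 618. -135.] [22. 22.] 37.1 med [ 617.8077  -133.31635] z [0.02  0.029 0.034]
mold top 1048 [557.  41.] [ 95. 190.] 3.7 med [556.71106   41.493202] z [0.061 0.071 0.078]
mold 1297 [556.  41.] [ 97. 190.] 3.7 med [558.4994    41.500217] z [0.028 0.069 0.077]
loose bar 519 [436. 247.] [117.  32.] 21.7 med [436.17206 246.00475] z [0.029 0.038 0.044]
purple 1052 [343.  76.] [ 98. 190.] 18.4 med [343.30872  77.99952] z [0.055 0.071 0.078]
red 1287 [ 447. -200.] [190.  96.] 26.1 med [ 444.80624 -199.87062] z [0.039 0.069 0.078]
```

View pics/crop0.png

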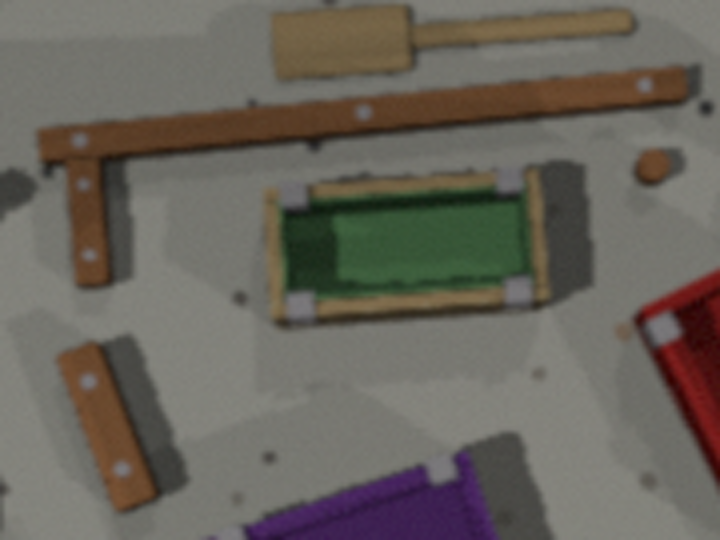

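The crop confirms it: bare wood with the green liner and four clips. The stop touches the fence, and the loose bar is bigger (117×32 mm). Next I refine the fence line and work out the first approach.

```bash
cat >> h.py <<'E'
# fence frame from robust fit
def fence(w,p):
    hsv=cv2.cvtColor(p,cv2.COLOR_RGB2HSV)
    t=np.array([-.0978,.9952]);n=np.array([.9952,.0978]);o=np.array([.655,.070])
    q=w[...,:2]-o;u=q@n;v=q@t
    m=(abs(u)<.02)&(abs(v)<.22)&(w[...,2]>.02)&(w[...,2]<.04)&(hsv[...,1]>110)
    (dx,dy,x0,y0)=cv2.fitLine((w[m][:,:2]*1000).astype(np.float32),cv2.DIST_HUBER,0,.01,.01).ravel()
    vs=v[m]; return np.degrees(np.arctan2(-dx,dy)*np.sign(dy)),(np.array([x0,y0])/1000-o)@n,np.percentile(vs,[0.5,99.5])
ANG=5.6;F=np.array([.655,.070])
def uv(P):
    a=np.radians(ANG);n=np.array([np.cos(a),np.sin(a)]);t=np.array([-n[1],n[0]]);q=np.asarray(P)-F;return np.array([q@n,q@t])
def xy(u,v):
    a=np.radians(ANG);n=np.array([np.cos(a),np.sin(a)]);t=np.array([-n[1],n[0]]);return F+u*n+v*t
def go(x,y,z,yaw=None): # yaw deg = world direction of tool x
    s=telemetry.read_state();R=np.array(s["orientation"]);d=R.T@(np.array([x,y,z])-s["tcp_pos"])
    cy=np.degrees(np.arctan2(R[1,0],R[0,0]))
    print("shift cm",np.round(d*100,2),"turn z",None if yaw is None else round((cy-yaw+180)%360-180,1),"yaw now",round(cy,1))
def mold(n="top"):
    p,w=cloud(n);q=w[...,:2]
    hsv=cv2.cvtColor(p,cv2.COLOR_RGB2HSV)
    c=uv_arr(q);m=(c[...,0]>-.18)&(c[...,0]<-.005)&(c[...,1]>-.14)&(c[...,1]<.195)&(w[...,2]>.06)&(w[...,2]<.085)
    r=cv2.minAreaRect((c[m]*1000).astype(np.float32));print("mold uv mm",np.round(r[0],1),np.round(r[1],1),"ang",round(r[2],2),m.sum());return p
def uv_arr(q):
    a=np.radians(ANG);n=np.array([np.cos(a),np.sin(a)]);t=np.array([-n[1],n[0]]);return np.stack([(q-F)@n,(q-F)@t],-1)
E
python3 - <<'E'
from h import *
p,w=cloud("top");print("fence ang, u off, v ends",fence(w,p)); mold()
p2,w2=cloud("side");print("side:",fence(w2,p2)); mold("side")
a=xy(-.19,-.02);print(a);go(*a,.23,ANG);b=xy(-.20,-.30);print(b);go(*b,.23,ANG)
E
```

```text
fence ang, u off, v ends (np.float32(174.47716), np.float64(-0.000915860782980946), array([-0.21774625,  0.21735462]))
mold uv mm [-99.8 -19.3] [190.1  96.1] ang 88.27 1004
side: (np.float32(174.32497), np.float64(0.0002187817763089862), array([-0.21591172,  0.21820812]))
mold uv mm [-100.1  -17.6] [193.2  93.3] ang 88.26 1057
[0.46785845 0.0315547 ]
shift cm [ 45.11 -54.69   0.13] turn z 14.1 yaw now 19.7
[ 0.48522939 -0.2480848 ]
shift cm [ 37.32 -27.78   0.11] turn z 14.1 yaw now 19.7
```

```bash
python3 -m handwheel '[[[3,-2.2,0],[0,0,4],0],[[6,-4.5,0],[0,0,7],0],[[9,-6.7,0],[0,0,10],0],[[12,-9,0],[0,0,14],0],[[14,-10.5,0],[0,0,14],0]]'
python3 - <<'E'
from h import *
go(*xy(-.20,-.30),.23,ANG);go(*xy(-.19,-.02),.23,ANG)
E
```

```text
time: 0.72
tcp_pos: [0.3263, -0.486, 0.2313]
orientation: [[0.995, 0.098, 0.001], [0.098, -0.995, 0.001], [0.001, -0.001, -1.0]]
wrist_force: [1.8, 0.1, 0.3]
opening: 0.5
grasp_force: 0.0
shift cm [ 18.14 -22.13   0.18] turn z 0.0 yaw now 5.6
shift cm [ 19.14 -50.13   0.22] turn z 0.0 yaw now 5.6
```

```bash
python3 -m handwheel '[[[2,-3.5,0],[0,0,0],0],[[4,-7,0],[0,0,0],0],[[6,-10.5,0],[0,0,0],0],[[8,-14,0],[0,0,0],0],[[10,-17.5,0],[0,0,0],0]]' | head -2
python3 -m handwheel '[[[2,-3.5,0],[0,0,0],0],[[4,-7,0],[0,0,0],0],[[6,-10.5,0],[0,0,0],0],[[8,-14,0],[0,0,0],0],[[9,-17.5,0],[0,0,0],0]]' | head -2
python3 -m handwheel '[[[0,-3.5,0],[0,0,0],0],[[0,-7,0],[0,0,0],0],[[0,-10.5,0],[0,0,0],0],[[0,-14,0],[0,0,0],0],[[0,-14,0],[0,0,0],0]]'
python3 - <<'E'
from h import *
go(*xy(-.19,-.02),.018,ANG)
E
```

```text
time: 1.13
tcp_pos: [0.4065, -0.3036, 0.2315]
time: 1.55
tcp_pos: [0.4801, -0.1199, 0.2316]
time: 1.97
tcp_pos: [0.4638, 0.0242, 0.2316]
orientation: [[0.994, 0.108, 0.0], [0.108, -0.994, 0.003], [0.001, -0.003, -1.0]]
wrist_force: [0.2, 0.2, 0.0]
opening: 0.501
grasp_force: 0.0
shift cm [ 0.47 -0.62 21.36] turn z 0.6 yaw now 6.2
```

```bash
python3 -m handwheel '[[[0,-0.5,4],[0,0,0],0],[[0,-0.5,8],[0,0,0],0],[[0,-0.5,11],[0,0,0],0],[[0,-0.5,13],[0,0,0],0],[[0,-0.5,13],[0,0,0],0]]' | head -2
python3 -m handwheel '[[[0,0,3],[0,0,0],0],[[0,0,6],[0,0,0],0],[[0,0,7.5],[0,0,0],0],[[0,0,8.2],[0,0,0],0],[[0,0,8.2],[0,0,0],0]]'
python3 - <<'E'
from h import *
p=eyes.get_image("side")[0];crop(p,(180,120,420,300),"pics/side1.png",3)
go(*xy(-.11,-.02),.018,ANG);s=telemetry.read_state();print(uv(s["tcp_pos"][:2]))
E
```

```text
time: 2.38
tcp_pos: [0.4617, 0.0216, 0.0981]
time: 2.8
tcp_pos: [0.4639, 0.0218, 0.0191]
orientation: [[0.995, 0.099, -0.001], [0.099, -0.995, -0.0], [-0.001, 0.0, -1.0]]
wrist_force: [-0.3, -0.3, 0.1]
opening: 0.499
grasp_force: 0.0
shift cm [ 8.45 -0.92  0.19] turn z 0.1 yaw now 5.7
[-0.19446266 -0.02929349]
```

View pics/side1.png

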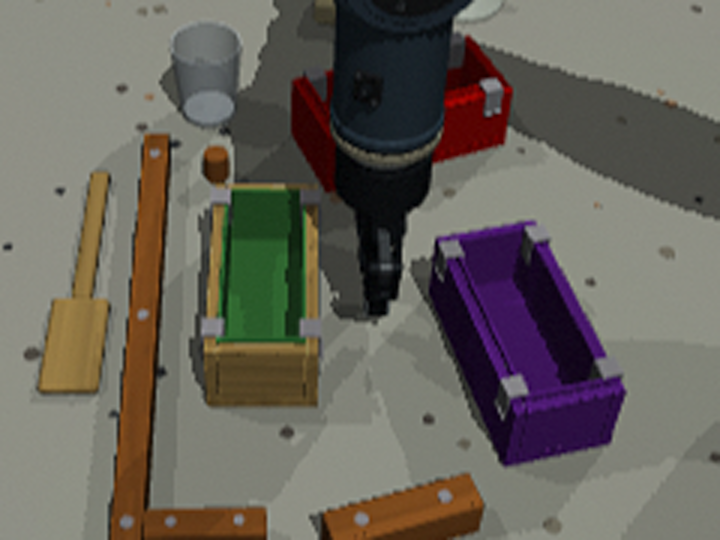

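The side crop shows the fingers at (375,300), clear of both the green mold and the purple one. I'm shifting along the wall to its middle and then pushing.

```bash
python3 -m handwheel '[[[0.5,-0.9,0],[0,0,0],0],[[1.2,-0.9,0],[0,0,0],0],[[1.8,-0.9,0],[0,0,0],0],[[2.4,-0.9,0],[0,0,0],0],[[3,-0.9,0],[0,0,0],0]]'|sed -n '2p;4,5p'
python3 -m handwheel '[[[0.3,0,0],[0,0,0],0],[[0.6,0,0],[0,0,0],0],[[0.9,0,0],[0,0,0],0],[[1.2,0,0],[0,0,0],0],[[1.5,0,0],[0,0,0],0]]'|sed -n '2p;4,5p'
python3 -m handwheel '[[[0.3,0,0],[0,0,0],0],[[0.6,0,0],[0,0,0],0],[[0.9,0,0],[0,0,0],0],[[1.2,0,0],[0,0,0],0],[[1.5,0,0],[0,0,0],0]]'|sed -n '2p;4,5p'
python3 - <<'E'
from h import *
mold("side");mold("top");go(*xy(-.113,-.02),.018,ANG);s=telemetry.read_state();print(uv(s["tcp_pos"][:2]))
E
```

```text
tcp_pos: [0.4941, 0.034, 0.0199]
wrist_force: [-0.3, 0.4, -0.7]
opening: 0.499
tcp_pos: [0.5073, 0.0352, 0.0191]
wrist_force: [-2.5, -1.0, -0.8]
opening: 0.5
tcp_pos: [0.5229, 0.037, 0.0193]
wrist_force: [-2.2, -0.4, -1.1]
opening: 0.499
mold uv mm [-88.3 -18. ] [115.9 195.6] ang 0.23 996
mold uv mm [-86.7 -18.2] [190.  117.4] ang 89.99 458
shift cm [2.09 0.01 0.14] turn z 0.1 yaw now 5.7
[-0.13390614 -0.01992935]
```

```bash
python3 -m handwheel '[[[0.4,0,0],[0,0,0],0],[[0.8,0,0],[0,0,0],0],[[1.1,0,0],[0,0,0],0],[[1.4,0,0],[0,0,0],0],[[1.7,0,0],[0,0,0],0]]'|sed -n '2p;4,5p'
python3 -m handwheel '[[[0.1,0,0],[0,0,0],0],[[0.2,0,0],[0,0,0],0],[[0.3,0,0],[0,0,0],0],[[0.4,0,0],[0,0,0],0],[[0.5,0,0],[0,0,0],0]]'|sed -n '2p;4,5p'
python3 - <<'E'
from h import *
go(*xy(-.113,-.02),.018,ANG);s=telemetry.read_state();print(uv(s["tcp_pos"][:2]))
E
```

```text
tcp_pos: [0.5397, 0.0386, 0.0193]
wrist_force: [-4.0, -1.1, 2.2]
opening: 0.496
tcp_pos: [0.5428, 0.039, 0.0191]
wrist_force: [-10.6, 1.2, 3.8]
opening: 0.501
shift cm [0.17 0.01 0.1 ] turn z 0.1 yaw now 5.7
[-0.1146767  -0.01985523]
```

```bash
python3 -m handwheel '[[[-1.5,0,0],[0,0,0],0],[[-3,0,0],[0,0,0],0],[[-3.5,0,-3],[0,0,0],-0.4],[[-3.5,0,-7],[0,0,0],-0.4],[[-3.5,0,-11],[0,0,0],-0.4]]'|sed -n '2p;4,5p'
python3 -m handwheel '[[[-1,2,-3],[0,0,-7],-0.4],[[-2,5,-5],[0,0,-14],-0.4],[[-2,8,-5],[0,0,-21],-0.4],[[-2,11,-5],[0,0,-28],-0.4],[[-2,14,-5],[0,0,-35],-0.4]]'|sed -n '2p;4,5p'
python3 - <<'E'
from h import *
p=mold("top");mold("side");go(*xy(-.060,-.153),.15,ANG+90)
E
```

```text
tcp_pos: [0.5096, 0.0357, 0.1303]
wrist_force: [1.4, 0.5, -0.0]
opening: 0.3
tcp_pos: [0.505, -0.1073, 0.1806]
wrist_force: [1.1, 0.0, 0.4]
opening: 0.296
mold uv mm [-56.2 -18.3] [190.   96.4] ang 89.77 1004
mold uv mm [-56. -18.] [195.9  93. ] ang 89.98 1069
shift cm [9.58 5.06 2.99] turn z -55.0 yaw now 40.6
```

```bash
python3 -m handwheel '[[[1.5,1,0],[0,0,-7],-0.4],[[3,2,0],[0,0,-14],-0.4],[[5,3,0],[0,0,-21],-0.4],[[7,4,0],[0,0,-28],-0.4],[[9.6,5,0],[0,0,-35],-0.4]]'|sed -n '2p;4,5p'
python3 -m handwheel '[[[0,0,0],[0,0,-7],-0.4],[[0,0,0],[0,0,-14],-0.4],[[0,0,0],[0,0,-20],-0.4],[[0,0,0],[0,0,-20],-0.4],[[0,0,0],[0,0,-20],-0.4]]'|sed -n '2p;4,5p'
python3 - <<'E'
from h import *
go(*xy(-.060,-.153),.018,ANG+90)
E
```

```text
tcp_pos: [0.6103, -0.0813, 0.1797]
wrist_force: [0.1, -0.4, 0.2]
opening: 0.304
tcp_pos: [0.6096, -0.0807, 0.1794]
wrist_force: [0.4, 0.4, -0.9]
opening: 0.301
shift cm [-0.76 -0.03 16.14] turn z -0.1 yaw now 95.5
```

```bash
python3 -m handwheel '[[[-0.5,0,3],[0,0,0],-0.4],[[-0.5,0,6],[0,0,0],-0.4],[[-0.5,0,8],[0,0,0],-0.4],[[-0.5,0,10],[0,0,0],-0.4],[[-0.5,0,10],[0,0,0],-0.4]]'|sed -n '2p;4,5p'
python3 -m handwheel '[[[0,0,2],[0,0,0],-0.4],[[0,0,4],[0,0,0],-0.4],[[0,0,5.5],[0,0,0],-0.4],[[0,0,6],[0,0,0],-0.4],[[0,0,6],[0,0,0],-0.4]]'|sed -n '2p;4,5p'
python3 - <<'E'
from h import *
go(*xy(-.060,-.013),.018,ANG+90);s=telemetry.read_state();print(uv(s["tcp_pos"][:2]))
E
```

```text
tcp_pos: [0.6076, -0.0859, 0.0758]
wrist_force: [-0.9, -0.3, -0.9]
opening: 0.297
tcp_pos: [0.6095, -0.0858, 0.0192]
wrist_force: [-0.2, -0.0, 0.8]
opening: 0.302
shift cm [13.76  0.05  0.12] turn z 0.0 yaw now 95.6
[-0.06044396 -0.15062211]
```

```bash
python3 -m handwheel '[[[0.6,0,0],[0,0,0],-0.4],[[1.2,0,0],[0,0,0],-0.4],[[1.7,0,0],[0,0,0],-0.4],[[2.1,0,0],[0,0,0],-0.4],[[2.5,0,0],[0,0,0],-0.4]]'|sed -n '2p;4p'
python3 -m handwheel '[[[0.4,0,0],[0,0,0],-0.4],[[0.8,0,0],[0,0,0],-0.4],[[1.2,0,0],[0,0,0],-0.4],[[1.6,0,0],[0,0,0],-0.4],[[2,0,0],[0,0,0],-0.4]]'|sed -n '2p;4p'
python3 -m handwheel '[[[0.4,0,0],[0,0,0],-0.4],[[0.8,0,0],[0,0,0],-0.4],[[1.2,0,0],[0,0,0],-0.4],[[1.6,0,0],[0,0,0],-0.4],[[2,0,0],[0,0,0],-0.4]]'|sed -n '2p;4p'
python3 - <<'E'
from h import *
p=mold("top");crop(p,(170,130,350,265),"pics/mid.png",4);mold("side")
go(*xy(-.060,-.013),.018,ANG+90);s=telemetry.read_state();print(uv(s["tcp_pos"][:2]))
E
```

```text
tcp_pos: [0.6075, -0.0607, 0.02]
wrist_force: [1.1, -4.9, 1.1]
tcp_pos: [0.6051, -0.0412, 0.0193]
wrist_force: [1.0, -5.2, 2.2]
tcp_pos: [0.6031, -0.0209, 0.0193]
wrist_force: [0.3, -4.9, 1.6]
mold uv mm [-56.9   9.5] [217.1  93.6] ang 89.94 882
mold uv mm [-57.9  13.1] [218.9 101.2] ang 89.04 1356
shift cm [7.11 0.08 0.13] turn z 0.2 yaw now 95.8
[-0.06055549 -0.08412539]
```

View pics/mid.png

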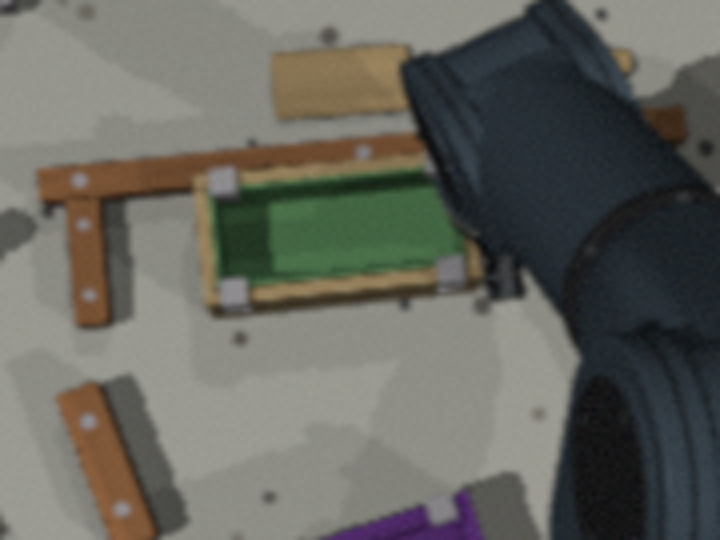

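The crop shows the mold sliding along the fence, still parallel. Its end wall is at (205,240) and the stop is at (88,260). I keep pushing.

```bash
python3 -m handwheel '[[[0.4,0,0],[0,0,0],-0.4],[[0.8,0,0],[0,0,0],-0.4],[[1.2,0,0],[0,0,0],-0.4],[[1.6,0,0],[0,0,0],-0.4],[[2,0,0],[0,0,0],-0.4]]'|sed -n '2p;4p'
python3 -m handwheel '[[[0.4,0,0],[0,0,0],-0.4],[[0.8,0,0],[0,0,0],-0.4],[[1.2,0,0],[0,0,0],-0.4],[[1.6,0,0],[0,0,0],-0.4],[[2,0,0],[0,0,0],-0.4]]'|sed -n '2p;4p'
python3 -m handwheel '[[[0.4,0,0],[0,0,0],-0.4],[[0.8,0,0],[0,0,0],-0.4],[[1.2,0,0],[0,0,0],-0.4],[[1.6,0,0],[0,0,0],-0.4],[[2,0,0],[0,0,0],-0.4]]'|sed -n '2p;4p'
python3 - <<'E'
from h import *
go(*xy(-.060,-.013),.018,ANG+90);s=telemetry.read_state();print(uv(s["tcp_pos"][:2]))
E
```

```text
tcp_pos: [0.601, -0.0008, 0.0192]
wrist_force: [0.4, -3.0, -1.4]
tcp_pos: [0.5991, 0.0189, 0.0193]
wrist_force: [0.5, -3.1, -1.9]
tcp_pos: [0.5972, 0.0388, 0.0193]
wrist_force: [0.4, -2.5, -1.6]
shift cm [1.24 0.06 0.13] turn z 0.1 yaw now 95.7
[-0.06061818 -0.02541248]
```

```bash
python3 -m handwheel '[[[0.3,0,0],[0,0,0],-0.4],[[0.5,0,0],[0,0,0],-0.4],[[0.7,0,0],[0,0,0],-0.4],[[0.9,0,0],[0,0,0],-0.4],[[1,0,0],[0,0,0],-0.4]]'|sed -n '2p;4p'
python3 -m handwheel '[[[0.1,0,0],[0,0,0],-0.4],[[0.2,0,0],[0,0,0],-0.4],[[0.3,0,0],[0,0,0],-0.4],[[0.4,0,0],[0,0,0],-0.4],[[0.4,0,0],[0,0,0],-0.4]]'|sed -n '2p;4p'
python3 - <<'E'
from h import *
s=telemetry.read_state();print(uv(s["tcp_pos"][:2]))
E
```

```text
tcp_pos: [0.5962, 0.0485, 0.0193]
wrist_force: [0.0, -3.3, 0.3]
tcp_pos: [0.5956, 0.0485, 0.0193]
wrist_force: [-0.7, -12.5, 2.7]
[-0.06119685 -0.01561227]
```

The force rose to 12.5 N with no further motion, so the mold is against the stop. I'm backing off, rising and checking.

```bash
python3 -m handwheel '[[[-1.5,0,0],[0,0,0],-0.4],[[-3,0,0],[0,0,0],-0.4],[[-4,0,-3],[0,0,0],-0.4],[[-4,0,-7],[0,0,0],-0.4],[[-4,0,-11],[0,0,0],-0.4]]'|sed -n '2p;4p'
python3 -m handwheel '[[[-3,1,-3],[0,0,0],-0.4],[[-6,3,-6],[0,0,0],-0.4],[[-9,5,-6],[0,0,0],-0.4],[[-12,5,-6],[0,0,0],-0.4],[[-12,5,-6],[0,0,0],-0.4]]'|sed -n '2p;4p'
python3 - <<'E'
from h import *
p=mold("top");crop(p,(170,130,350,265),"pics/end.png",4);mold("side")
E
```

```text
tcp_pos: [0.599, 0.0123, 0.1299]
wrist_force: [1.2, -0.5, 0.6]
tcp_pos: [0.6626, -0.1102, 0.1894]
wrist_force: [-0.6, -1.2, -2.0]
mold uv mm [-57.3  93.1] [190.3  94.2] ang 89.8 1016
mold uv mm [-56.2  93.8] [194.   93.6] ang 89.37 1327
```

View pics/end.png

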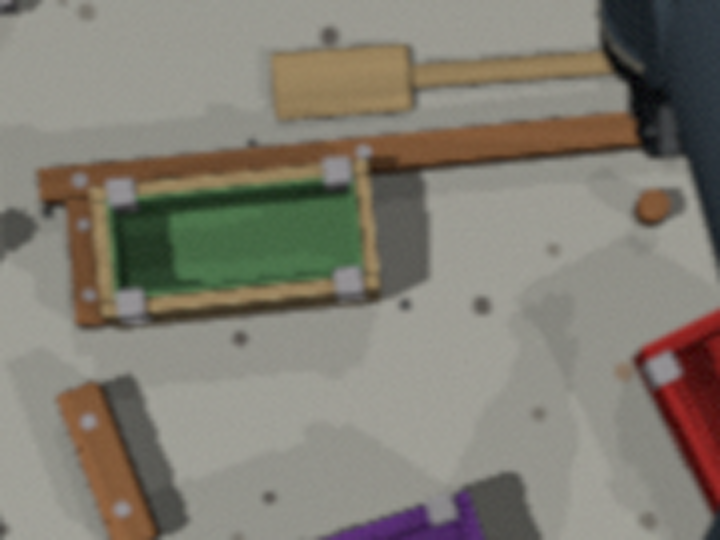

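The final crop shows the mold flat along the fence, with its end at (95,250) against the stop. It measures u −57 mm (target −57), v 93 mm (target 93) and about 0.2° off parallel, and the gripper is clear.

```bash
python3 -c "from rig import job; print(job.job_done())"
```

```text
the job is handed in; nothing more can be done
None
```

The mold lies flat against the fence with its end against the square stop block, within about 1 mm and well under 1° by the cameras; the job is handed in, with no verdict shown.

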